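# Sort the dispensary counter into its trays

### The arm

A 6-joint arm with a two-finger parallel gripper is mounted at the origin on a cart in front of the work surface, level with it; the furniture and walls round the work are solid. World frame = base frame: x ahead of the robot, y to its left, z up, the work surface at z = 0. Lengths are in m, angles in rad, forces in N, time in s.
With the tool pointing down it reaches from about 0.325 to 0.925 m from the base axis. Payload 3.1 kg.
Tool frame: the origin (TCP) lies on the centre line of the jaws, within the pads' length; the fingertips stand 11 mm ahead of it and the grasp point (between the pads) lies 8 mm behind it; z points along the fingers, y is the line along which they close (so a half turn about z gives the same grasp; the last joint's range is limited). The gripper opens to 85 mm and grips with 20 to 120 N. Pads are 22 mm wide; open, the fingers measure 114 mm over their backs; the gripper's body (76 mm by 85 mm) begins 54 mm behind the grasp point. The pads swing forward as they close: fully open they stand 13 mm farther back than shut.
Start: joints at [1.024, 0.217, 1.613, -0, 1.311, -0.112], TCP at [0.263, 0.567, 0.242] pointing down, gripper open.
Joint ranges: [-2.75, 2.75], [-0.78, 2.1], [0.31, 2.55], [-1.13, 4.27], [0.13, 2.63], [-2.58, 2.58]. Speed limits (rad/s): [2.79, 2.79, 3.14, 3.14, 3.14, 3.14].

### API

Orientations are given as a rotation vector (axis times angle).
In Python, from rig import arm gives the robot as it stands. The module is installed in compiled form; this text tells all that it offers.
- The arm moves only by the tool arm_command, never from a script. Its argument "rows" is one flat list of numbers, 5 for each row, row after row: the shift along the tool's x, y, z in m, then the turn about the tool's z in rad, then the opening, from 0 (shut) to 1 (fully open). In form: [x, y, z, yaw, fingers, x, y, z, yaw, fingers, ...]. A call has 1 to 12 rows; each row shifts and turns the commanded pose from where the row before left it, along the tool's axes as they then stand; what a row does not reach is not made up. A row lasts 1/10 s, in which the tool goes at most 50 mm and 8.59 degrees, less where a joint would pass 70% of its speed; a pose out of reach is approached as far as the arm can. A call with a gripper value outside its range is refused whole. The fingers move at their own pace and stop on an object; the grip force is fixed at half the most. Time passes only in rows, so rows that do not move let the fingers close. It gives the time, the measured TCP pose, the force, the opening and the grip force at its end, in the units of the state.
- arm.read_state(): the state, without advancing time (a new reading comes with each control period).
- arm.get_image(name): name is "scene" or "side" or "wrist"; returns the picture (400x640x3 uint8, red, green, blue); there is no depth.
- arm.calibration(name): a dict with "vfov" (degrees; the focal length in pixels is half the picture's height over the tangent of half this angle, whatever the lens; pixels are square), "cx", "cy" (the principal point, pixels), "cam_to_world" (4x4, takes a point from camera to world coordinates); the wrist camera has in their place "mount" (4x4, takes a point from camera to tool coordinates, whose origin is the TCP and whose axes are the flange's). Camera axes: x right, y down, z forward; pixel columns grow to the right and rows downward; lengths in m; the calibration is good to about 2 mm. A picture is of the moment at which its call begins: read the wrist's pose just before it. calibration takes no time and is no camera call.
- arm.finish_job(): hands the job in; it is judged then, once.
Trained networks look in the newest picture that a camera, given by its name, has taken for a name from the list of things; names that differ only in an ending like _2 or _b are one class to them, and where a whole thing is asked for, a point or a joint stands for the part that bears it (a point fixed in the world has none). Each returns a list of dicts, best first, with "p" (0 to 1); they miss things now and then, are a little off and sometimes report something else, mostly with a low value. They report only what shows in the picture. A call takes as long as a camera call. They do not tell look-alikes from the thing itself.
- arm.look_for(name, camera): "extent" ([centre column, centre row, width, height] in pixels, round what is visible of it).
- arm.trace(name, camera): "pixels" (400x640 bool, what is visible of it) and "extent" ([centre column, centre row, width, height] in pixels, round what is visible of it).
- arm.spot_point(name, camera): "at" ([column, row] in pixels: a listed point, or the origin of a listed thing).
The state is a dict: "t": time; "joint_pos": joint angles; "dq": joint speeds; "joint_torque": joint torques, N m; "position": TCP position; "eef_rot": TCP orientation; "contact_force": force on the tool from outside, world axes, zero at the start; "moment": the same for the moment, N m; "gripper_width": opening from 0.0 (shut) to 1.0 (fully open); "grasp_force": force on a finger pad.
Only numpy, scipy, OpenCV 4.12 (cv2) and the standard library are available. Lean on these libraries where they do the work, as an engineer would, in place of code of your own. Each camera call takes 0.05 s, during which the arm holds its last target. There are 200 camera calls.

### The job

Tidy the mixed row of things on the counter: swing the crate's bail right over and out of the way before any jar goes in, then stand the two spice jars in the wooden crate, one in each bay. Put the large brass weight in the wide bay of the weight tray and the small one in its narrow bay, and stand the stamp in the blue tray beside the ink pad. Everything ends upright and let go; leave the blue-and-white porcelain jar where it stands.

Things in the scene. Friction and masses are not known exactly. Their poses are not given: they have to be found in the camera images.
- jar_crate: Light wooden open crate, 130 (x) x 180 (y) x 50 (z) mm, fixed to the table, walls and floor 5 mm. A wall along its x axis at y = 0 divides it into two equal bays, each 120 mm (x) by about 82 mm (y), centred at x = 0, y = +45 and -45 mm. Origin: centre of its underside; z up. Steel ears for its bail on the ends y = +-90 mm, 80 mm high.
- bail (a joint): Angle a (rad) of the crate's U-shaped wire bail. Hinge along the crate's y axis at x = 40, z = 72 mm. Its bar has a black round grip 16 mm thick, 90 mm long (y = 0), at x = 40 - 52 cos a, z = 72 + 52 sin a (mm, crate frame). 0 (start): across the mouth. It swings freely up and over to the crate's +x side, stop at 2.9; once clearly past upright (1.57) it falls to the stop by itself.
- weight_tray: Low dark-wood tray with green floor, 100 (x) x 160 (y) mm, fixed; floor 4 mm thick, rim and divider 12 mm high, rim 5 mm thick. The divider (4 mm thick) runs along its x axis at y = +15 mm: wide bay from y = -75 to +13 mm (middle -31), narrow bay from y = +17 to +75 mm (middle +46); both reach x = +-45 mm. Origin: centre of its underside; z up.
- desk_tray: Low blue plastic tray, 110 (x) x 180 (y) mm, fixed; floor 4 mm thick, rim 12 mm high and 5 mm thick. A red and black ink pad (17 mm thick) is fixed in its -y half, out to y = +10 mm; the free floor beside it runs from y = +10 to +85 mm, x = +-50 mm (middle y = +48 mm). Origin: centre of its underside; z up.
- green_cap_jar: Spice jar with a green cap (pale label on its top), upright, 46 mm in diameter, 106 mm high, loose, 0.11 kg; cap 45 mm wide from 85 mm up. Origin: centre of its underside; z up.
- brown_cap_jar: Spice jar with a dark brown cap (green label on its top), upright, 44 mm in diameter, 105 mm high, loose, 0.11 kg; cap 44 mm wide from 85 mm up. Origin: centre of its underside; z up.
- large_weight: Larger brass balance weight, loose, 0.2 kg: round body 36 mm in diameter and 31 mm high, with a 20 mm knob on top, 42 mm high in all. Origin: centre of its underside; z up.
- small_weight: Smaller brass balance weight, loose, 0.1 kg: round body 29 mm in diameter and 26 mm high, with a 16 mm knob on top, 34 mm high in all. Origin: centre of its underside; z up.
- stamp: Wooden hand stamp, standing, loose, 0.06 kg: foot 22 (x) x 44 (y) mm and 12 mm high, thin neck, round knob 28 mm thick from 33 to 69 mm up. Origin: centre of its underside; z up.
- porcelain_jar: Blue-and-white porcelain jar, 59 mm in diameter, 76 mm high, loose, standing in the row with the others; to be left alone. Origin: centre of its underside; z up.
Mind the look-alikes: they are no part of the job. What is shaped like the small_weight but black is not meant. Leave any orange look-alike of the stamp alone.

How it is judged:
At the end, for the whole second after the job is handed in: Bail past 2.4 rad; a spice jar on the floor of each crate bay; large weight on the floor of the wide bay, small weight on that of the narrow one; stamp on the blue tray's floor beside the ink pad; all five upright within 0.12 rad, at rest; porcelain jar within 30 mm of its start (value of joint bail above 2.4 rad and (((x of green_cap_jar in the frame of jar_crate between -0.045 and 0.045 m and y of green_cap_jar in the frame of jar_crate between 0.015 and 0.08 m and z of green_cap_jar in the frame of jar_crate below 0.015 m) and (x of brown_cap_jar in the frame of jar_crate between -0.045 and 0.045 m and y of brown_cap_jar in the frame of jar_crate between -0.08 and -0.015 m and z of brown_cap_jar in the frame of jar_crate below 0.015 m)) or ((x of brown_cap_jar in the frame of jar_crate between -0.045 and 0.045 m and y of brown_cap_jar in the frame of jar_crate between 0.015 and 0.08 m and z of brown_cap_jar in the frame of jar_crate below 0.015 m) and (x of green_cap_jar in the frame of jar_crate between -0.045 and 0.045 m and y of green_cap_jar in the frame of jar_crate between -0.08 and -0.015 m and z of green_cap_jar in the frame of jar_crate below 0.015 m))) and x of large_weight in the frame of weight_tray between -0.04 and 0.04 m and y of large_weight in the frame of weight_tray between -0.07 and 0 m and z of each of large_weight, small_weight in the frame of weight_tray below 0.012 m and x of small_weight in the frame of weight_tray between -0.04 and 0.04 m and y of small_weight in the frame of weight_tray between 0.025 and 0.07 m and x of stamp in the frame of desk_tray between -0.045 and 0.045 m and y of stamp in the frame of desk_tray between 0.018 and 0.08 m and z of stamp in the frame of desk_tray below 0.012 m and distance of porcelain_jar from where it was at the start of the episode below 0.03 m and angle between each of green_cap_jar, brown_cap_jar, large_weight, small_weight, stamp's own z axis and vertical below 0.12 rad and linear speed of each of green_cap_jar, brown_cap_jar, large_weight, small_weight, stamp below 0.02 m/s); the robot touches nothing.
It fails at once if a spice jar is put into the crate while the bail still lies across it (value of joint bail below 1.4 rad and ((x of green_cap_jar in the frame of jar_crate between -0.05 and 0.05 m and y of green_cap_jar in the frame of jar_crate between -0.08 and 0.08 m and z of green_cap_jar in the frame of jar_crate below 0.045 m) or (x of brown_cap_jar in the frame of jar_crate between -0.05 and 0.05 m and y of brown_cap_jar in the frame of jar_crate between -0.08 and 0.08 m and z of brown_cap_jar in the frame of jar_crate below 0.045 m))).
It fails at once if the porcelain jar is shifted by more than 30 mm or tipped (distance of porcelain_jar from where it was at the start of the episode above 0.03 m or angle between porcelain_jar's own z axis and vertical above 0.3 rad).
It also fails if it takes over 125 s, if anything falls off the work surface, if the arm or the gripper's body presses on something with over 40 N, if the wrist force passes 120 N, or if a joint passes its speed limit or range.

## Working session

There is one attempt and no reset: what is moved stays moved. The work goes in short steps, Python scripts to look and compute and a tool call to move; the robot and the scene stay as the last step left them, time stands still between calls to the robot, and variables do not carry over. Pictures are saved under pics/ and viewed, at most 14 in all, crops included, and the job is handed in when it is done.

Besides the shell and the picture viewer there is one more tool, called by a JSON object that holds its "name" and its "arguments", one argument or row to a line. arm_command: Moves the arm, as the interface text tells. Its arguments: {"type":"object","properties":{"rows":{"type":"array"}},"required":["rows"]}

```bash
mkdir -p pics; cat > h.py <<'E'
import numpy as np, cv2
from rig import arm
from scipy.spatial.transform import Rotation as R
def cam(name):
    c=arm.calibration(name); f=200/np.tan(np.radians(c["vfov"])/2)
    if "mount" in c:
        s=arm.read_state(); T=np.eye(4); T[:3,:3]=R.from_rotvec(s["eef_rot"]).as_matrix(); T[:3,3]=s["position"]
        M=T@np.array(c["mount"])
    else: M=np.array(c["cam_to_world"])
    return f,c["cx"],c["cy"],M
def ray(C,u,v,z):
    f,cx,cy,M=C; d=M[:3,:3]@np.array([(u-cx)/f,(v-cy)/f,1]); o=M[:3,3]
    return o+d*(z-o[2])/d[2]
def proj(C,p):
    f,cx,cy,M=C; q=M[:3,:3].T@(np.array(p)-M[:3,3]); return [f*q[0]/q[2]+cx,f*q[1]/q[2]+cy]
def snap(n,fn):
    im=arm.get_image(n); cv2.imwrite(f"pics/{fn}.png",im[:,:,::-1]); return im
E
python3 - <<'E'
from h import *
for n in ("scene","side"):
    snap(n,n+"0"); C=cam(n); print(n,C[0],C[3][:3].round(3).tolist())
    for o in "jar_crate weight_tray desk_tray green_cap_jar brown_cap_jar large_weight small_weight stamp porcelain_jar".split():
        r=arm.spot_point(o,n)
        print(o,[(round(x["p"],2),np.round(x["at"]).tolist(),ray(C,*x["at"],0)[:2].round(3).tolist()) for x in r[:3]])
s=arm.read_state(); print(s["t"],s["position"],R.from_rotvec(s["eef_rot"]).as_matrix().round(3).tolist()); c=arm.calibration("wrist");print(c)
E
```

```text
scene 434.12091666088224 [[0.754, -0.307, 0.58, -0.015], [-0.656, -0.384, 0.649, -0.595], [0.024, -0.871, -0.492, 0.536]]
jar_crate [(0.68, [352.0, 210.0], [0.624, 0.002])]
weight_tray [(0.55, [287.0, 178.0], [0.607, 0.23])]
desk_tray [(0.64, [440.0, 259.0], [0.631, -0.241]), (0.19, [350.0, 211.0], [0.619, 0.002])]
green_cap_jar [(0.84, [301.0, 253.0], [0.429, -0.048])]
brown_cap_jar [(0.89, [343.0, 278.0], [0.442, -0.158])]
large_weight [(0.57, [278.0, 228.0], [0.446, 0.053]), (0.42, [231.0, 189.0], [0.458, 0.269])]
small_weight [(0.64, [240.0, 228.0], [0.381, 0.104]), (0.59, [245.0, 206.0], [0.44, 0.177]), (0.58, [350.0, 212.0], [0.616, -0.002])]
stamp [(0.95, [396.0, 312.0], [0.451, -0.279]), (0.88, [347.0, 321.0], [0.372, -0.241])]
porcelain_jar [(0.69, [230.0, 186.0], [0.466, 0.285]), (0.52, [438.0, 261.0], [0.621, -0.242])]
side 396.55138024070914 [[-1.0, 0.005, 0.002, 0.531], [0.002, 0.619, -0.786, 0.787], [-0.006, -0.786, -0.619, 0.716]]
jar_crate [(0.87, [292.0, 224.0], [0.618, 0.003])]
weight_tray [(0.85, [285.0, 299.0], [0.619, 0.247])]
desk_tray [(0.79, [291.0, 172.0], [0
[... 290 characters left out ...]
271.0], [0.437, 0.169])]
stamp [(0.67, [376.0, 170.0], [0.369, -0.246]), (0.61, [349.0, 166.0], [0.454, -0.266])]
porcelain_jar [(0.95, [364.0, 311.0], [0.45, 0.28])]
1.0 [0.26322824 0.56687422 0.24228804] [[-0.907, 0.421, -0.0], [0.421, 0.907, -0.0], [0.0, -0.0, -1.0]]
{'vfov': 69.5738787651355, 'cx': 317.63269917770606, 'cy': 195.83684127155942, 'mount': array([[-1.52450736e-03, -9.64239776e-01, -2.65027036e-01,
         6.76693583e-02],
       [ 9.99998811e-01, -1.53119596e-03, -1.81360721e-04,
         2.19441710e-04],
       [-2.30933105e-04, -2.65026997e-01,  9.64240964e-01,
        -1.31160426e-01],
       [ 0.00000000e+00,  0.00000000e+00,  0.00000000e+00,
         1.00000000e+00]])}
```

View pics/scene0.png

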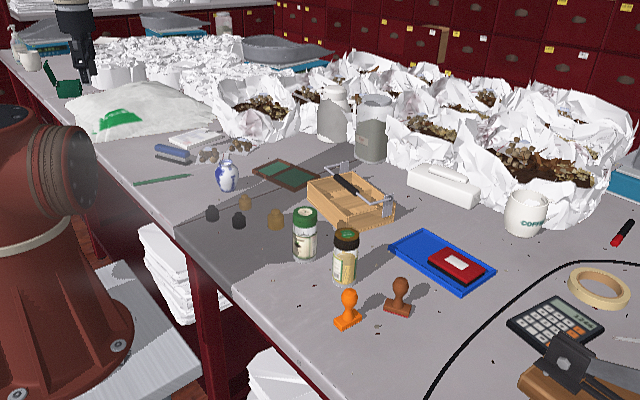

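View pics/side0.png

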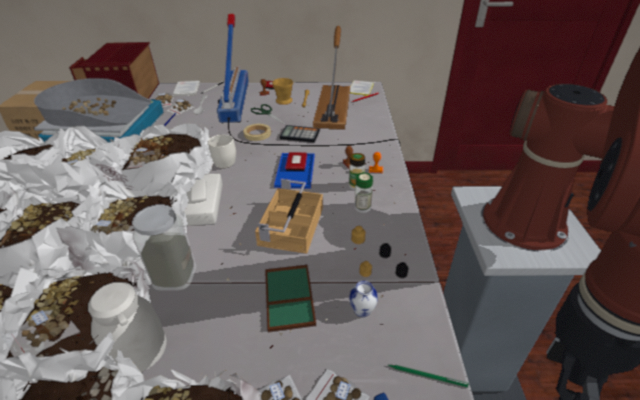

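The brass pair in the scene view is the large weight at (275,218) and the small one at (246,203). The black look-alikes are at (239,221) and (212,213). The wooden-brown stamp is at (398,297), and the orange one at (347,310) is not wanted. Next I'll go above for a close overall view, turning the tool so it closes along world x.

{"name": "arm_command", "arguments": {
  "rows": [0, 0, -0.0135, 0.142, 1, 0, 0, -0.0135, 0.142, 1, 0, 0, -0.0135, 0.142, 1, 0, 0, -0.0135, 0.142, 1, 0, 0, -0.0135, 0.142, 1, 0, 0, -0.0135, 0.142, 1, 0, 0, -0.0135, 0.142, 1, 0, 0, -0.0135, 0.142, 1]
}}

```text
t: 1.8
position: [0.2632, 0.5668, 0.3508]
eef_rot: [2.228, 2.215, -0.0]
contact_force: [-0.6, 0.5, 0.2]
gripper_width: 1.001
grasp_force: 0.0
```

{"name": "arm_command", "arguments": {
  "rows": [-0.042, 0.0215, 0, 0, 1, -0.042, 0.0215, 0, 0, 1, -0.042, 0.0215, 0, 0, 1, -0.042, 0.0215, 0, 0, 1, -0.042, 0.0215, 0, 0, 1, -0.042, 0.0215, 0, 0, 1, -0.042, 0.0215, 0, 0, 1, -0.042, 0.0215, 0, 0, 1, -0.042, 0.0215, 0, 0, 1, -0.042, 0.0215, 0, 0, 1, -0.042, 0.0215, 0, 0, 1, -0.042, 0.0215, 0, 0, 1]
}}

```text
t: 3.0
position: [0.5218, 0.061, 0.3506]
eef_rot: [2.221, 2.221, 0.001]
contact_force: [0.4, 0.5, -0.9]
gripper_width: 1.002
grasp_force: 0.0
```

{"name": "arm_command", "arguments": {
  "rows": [0, 0, 0, 0, 1, 0, 0, 0, 0, 1]
}}

```text
t: 3.2
position: [0.5214, 0.062, 0.3501]
eef_rot: [-2.224, -2.218, 0.0]
contact_force: [0.7, -0.5, 0.3]
gripper_width: 0.996
grasp_force: 0.0
```

```bash
python3 - <<'E'
from h import *
s=arm.read_state(); print(s["t"],s["position"],R.from_rotvec(s["eef_rot"]).as_matrix().round(3).tolist(),s["contact_force"])
C=cam("wrist"); im=snap("wrist","w0")
for o in "jar_crate weight_tray desk_tray".split():
    for x in arm.trace(o,"wrist")[:1]:
        c=max(cv2.findContours(x["pixels"].astype(np.uint8),0,1)[0],key=cv2.contourArea)
        b=cv2.boxPoints(cv2.minAreaRect(c)); z=.05 if o=="jar_crate" else .012
        print(o,round(x["p"],2),b.round().tolist(),[ray(C,*p,z)[:2].round(3).tolist() for p in b])
for o in "jar_crate weight_tray desk_tray green_cap_jar brown_cap_jar large_weight small_weight stamp porcelain_jar".split():
    print(o,[(round(x["p"],2),np.round(x["at"]).tolist(),ray(C,*x["at"],0)[:2].round(3).tolist()) for x in arm.spot_point(o,"wrist")[:3]])
E
```

```text
3.2 [0.52141131 0.06197399 0.35011909] [[0.003, 1.0, -0.001], [1.0, -0.003, 0.001], [0.001, -0.001, -1.0]] [ 0.67197862 -0.45168115  0.27457125]
jar_crate 0.88 [[319.0, 247.0], [354.0, 118.0], [440.0, 142.0], [405.0, 271.0]] [[0.522, -0.075], [0.573, 0.128], [0.702, 0.093], [0.666, -0.119]]
weight_tray 0.83 [[339.0, 0.0], [410.0, -4.0], [416.0, 94.0], [345.0, 99.0]] [[0.552, 0.29], [0.652, 0.295], [0.672, 0.162], [0.563, 0.157]]
desk_tray 0.55 [[338.0, 330.0], [347.0, 267.0], [406.0, 275.0], [398.0, 338.0]] [[0.559, -0.268], [0.572, -0.133], [0.681, -0.149], [0.675, -0.287]]
jar_crate [(0.87, [375.0, 191.0], [0.619, 0.005])]
weight_tray [(0.62, [374.0, 40.0], [0.607, 0.241])]
desk_tray [(0.59, [367.0, 316.0], [0.617, -0.246])]
green_cap_jar [(0.63, [265.0, 232.0], [0.426, -0.07])]
brown_cap_jar [(0.93, [272.0, 280.0], [0.433, -0.166])]
large_weight [(0.89, [273.0, 156.0], [0.446, 0.066])]
small_weight [(0.84, [235.0, 129.0], [0.386, 0.111]), (0.73, [263.0, 87.0], [0.435, 0.176])]
stamp [(0.78, [240.0, 316.0], [0.367, -0.245]), (0.53, [285.0, 330.0], [0.455, -0.277])]
porcelain_jar [(0.62, [271.0, 14.0], [0.452, 0.276])]
```

View pics/w0.png

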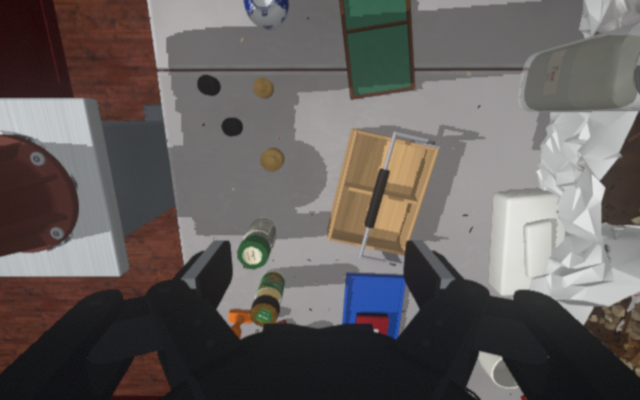

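The view shows the crate at about (380,190) with its bail hinge on the right (+x) side and the black grip from (384,170) to (370,227). The brass weights are at (272,159) and (263,87), the black ones at (232,127) and (208,85). The jars are at (255,250) and (266,310).

```bash
python3 - <<'E'
from h import *
C=cam("wrist")
P=lambda u,v,z:ray(C,u,v,z)[:2].round(4)
print("crate rim",[P(*p,.05) for p in((352,130),(437,143),(328,240),(405,255))])
print("grip",P(384,170,.08),P(370,227,.08), P(377,198,.08))
print("wt",P(352,98,.012),P(415,89,.012),"div",P(348,31,.012),P(411,22,.012))
print("dt",P(347,274,.012),P(405,275,.012))
S=cam("scene")
im=cv2.imread("pics/scene0.png")
cv2.imwrite("pics/crop.png",cv2.resize(im[150:335,195:455],None,fx=3,fy=3,interpolation=2))
E
```

```text
crate rim [array([0.571 , 0.1119]), array([0.6973, 0.093 ]), array([ 0.5373, -0.0623]), array([ 0.6644, -0.0892])]
grip [0.6143 0.058 ] [ 0.5986 -0.0279] [0.6066 0.017 ]
wt [0.5739 0.1585] [0.6702 0.1715] div [0.5653 0.2514] [0.6563 0.263 ]
dt [ 0.5741 -0.1465] [ 0.6802 -0.1487]
```

View pics/crop.png

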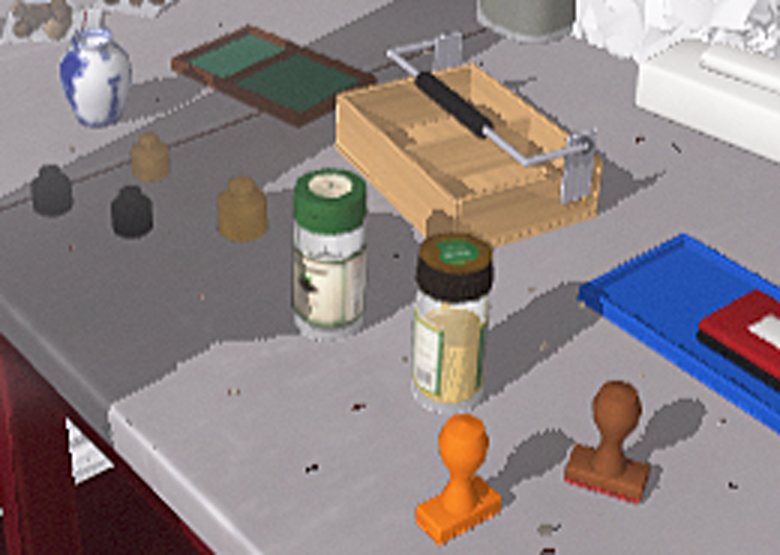

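{"name": "arm_command", "arguments": {
  "rows": [-0.009, 0.017, 0.036, 0, 0.6, -0.009, 0.017, 0.036, 0, 0.6, -0.009, 0.017, 0.036, 0, 0.6, -0.009, 0.017, 0.036, 0.09, 0.6, -0.009, 0.017, 0.036, 0.09, 0.6, 0, 0, 0, 0, 0.6, 0, 0, 0, 0, 0.6]
}}

```text
t: 4.55
position: [0.6047, 0.0164, 0.1694]
eef_rot: [-2.409, -2.012, 0.003]
contact_force: [-0.4, -0.3, 0.9]
gripper_width: 0.603
grasp_force: 0.0
```

```bash
python3 - <<'E'
from h import *
s=arm.read_state(); print(s["t"],s["position"],R.from_rotvec(s["eef_rot"]).as_matrix().round(3).tolist())
C=cam("wrist"); im=snap("wrist","w1")
for o in ["jar_crate","bail"]:
  try:
    x=arm.spot_point(o,"wrist"); print(o,[(round(i["p"],2),i["at"],ray(C,*i["at"],0).round(3)) for i in x[:2]])
  except Exception as e: print(e)
m=(im.max(2)<60).astype(np.uint8)
n,l,st,c=cv2.connectedComponentsWithStats(m)
for i in range(1,n):
    if 500<st[i,4]: print(st[i],c[i],ray(C,*c[i],.08).round(4))
c=arm.calibration("wrist")
E
```

```text
4.55 [0.60465175 0.01639373 0.16939887] [[0.178, 0.984, -0.003], [0.984, -0.178, 0.001], [0.0, -0.003, -1.0]]
jar_crate [(0.84, [332.5, 182.2], array([0.619, 0.014, 0.   ]))]
it knows: brown_cap_jar, desk_tray, green_cap_jar, jar_crate, large_weight, porcelain_jar, small_weight, stamp, weight_tray
[   0    0  228   84 2096] [50.69370229 51.88931298] [0.4398 0.1596 0.08  ]
[  54  112   49   31 1181] [ 78.52074513 126.6723116 ] [0.4389 0.108  0.08  ]
[ 313  151   21  106 1760] [322.56988636 202.15568182] [0.6079 0.0174 0.08  ]
[    0   234   640   166 53323] [315.97128819 345.1649007 ] [ 0.5777 -0.1176  0.08  ]
```

View pics/w1.png

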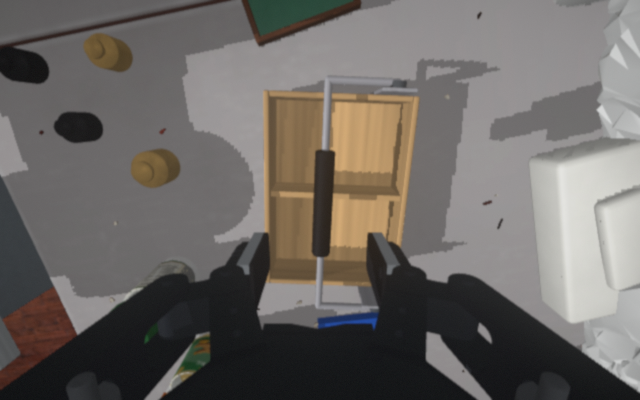

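The grip is centred at (322,202), which works out to (0.608, 0.017), and the tool is lined up with the crate. I'll descend and grip it.

{"name": "arm_command", "arguments": {
  "rows": [0, 0.001, 0.025, 0, 0.6, 0, 0.001, 0.025, 0, 0.6, 0, 0.001, 0.025, 0, 0.6, 0, 0, 0.0265, 0, 0.6, 0, 0, 0, 0, 0.6, 0, 0, 0, 0, 0, 0, 0, 0, 0, 0, 0, 0, 0, 0, 0, 0, 0, 0, 0, 0, 0, 0, 0, 0, 0, 0, 0, 0, 0, 0]
}}

```text
t: 5.75
position: [0.6087, 0.0162, 0.072]
eef_rot: [-2.413, -2.011, -0.001]
contact_force: [-4.8, 1.3, 7.8]
gripper_width: 0.159
grasp_force: 58.4
```

{"name": "arm_command", "arguments": {
  "rows": [0, 0.001, -0.0103, 0, 0, 0, 0.0031, -0.0099, 0, 0, 0, 0.005, -0.0092, 0, 0, 0, 0.0067, -0.0079, 0, 0, 0, 0.0081, -0.0065, 0, 0, 0, 0.0093, -0.0047, 0, 0]
}}

```text
t: 6.35
position: [0.6265, 0.0123, 0.1167]
eef_rot: [-2.389, -1.994, 0.043]
contact_force: [-39.0, 5.7, 28.2]
gripper_width: 0.156
grasp_force: 59.9
```

{"name": "arm_command", "arguments": {
  "rows": [0, 0.01, -0.0027, 0, 0, 0, 0.0103, -0.0008, 0, 0, 0, 0.0103, 0.0014, 0, 0, 0, 0.0098, 0.0033, 0, 0, 0, 0.009, 0.0053, 0, 0, 0, 0, 0, 0, 0]
}}

```text
t: 6.95
position: [0.6919, -0.001, 0.113]
eef_rot: [2.411, 2.006, 0.003]
contact_force: [0.3, -4.4, -0.6]
gripper_width: 0.156
grasp_force: 66.4
```

{"name": "arm_command", "arguments": {
  "rows": [0, 0, 0, 0, 0.5, 0, 0, 0, 0, 0.5, 0, 0, -0.02, 0, 0.5, 0, 0, -0.03, 0, 0.5, 0, 0, -0.04, 0, 0.8, 0, 0, -0.04, 0, 0.8, 0, 0, 0, 0, 0.8]
}}

```text
t: 7.65
position: [0.6942, 0.0014, 0.2509]
eef_rot: [2.401, 2.008, 0.018]
contact_force: [0.9, 0.1, 1.8]
gripper_width: 0.798
grasp_force: 0.0
```

```bash
python3 - <<'E'
from h import *
s=arm.read_state(); print(s["t"],s["position"],s["contact_force"])
im=snap("scene","s1"); cv2.imwrite("pics/s1c.png",cv2.resize(im[130:290,280:460,::-1],None,fx=3,fy=3))
E
```

```text
7.65 [0.69421684 0.00135002 0.2508937 ] [0.93060899 0.11789694 1.79953472]
```

View pics/s1c.png

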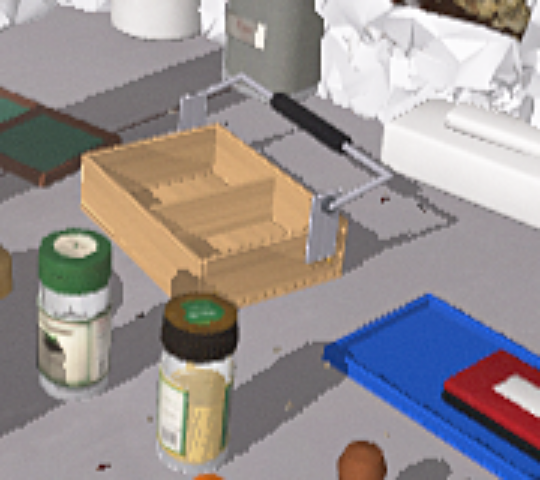

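The bail has gone right over to the +x side. I'll go to the green jar next.

{"name": "arm_command", "arguments": {
  "rows": [-0.018, -0.042, 0, 0, 1, -0.018, -0.042, 0, 0, 1, -0.018, -0.042, 0, 0, 1, -0.018, -0.042, 0, 0, 1, -0.018, -0.042, 0, 0, 1, -0.018, -0.042, 0, 0, 1, 0, 0, 0, 0, 1, 0, 0, 0, 0, 1]
}}

```text
t: 8.5
position: [0.4212, -0.0597, 0.2398]
eef_rot: [-2.412, -2.012, -0.0]
contact_force: [0.6, 0.2, -0.3]
gripper_width: 1.0
grasp_force: 0.0
```

```bash
cat >> h.py <<'E'
def look(name,ztop,k=1):
    s=arm.read_state(); p=s["position"]; M=R.from_rotvec(s["eef_rot"]).as_matrix(); C=cam("wrist"); arm.get_image("wrist")
    print(round(s["t"],2),p.round(4),"yaw",np.arctan2(M[1,0],M[0,0]).round(3))
    for x in arm.spot_point(name,"wrist")[:k]:
        g=ray(C,*x["at"],0); print("spot",round(x["p"],2),np.round(x["at"]),g[:2].round(4),"tool d",(M.T@(g-p))[:2].round(4))
    for x in arm.trace(name,"wrist")[:k]:
        e=x["extent"]; c=np.argwhere(x["pixels"]).mean(0)[::-1]; g=ray(C,*c,ztop); print("mask",round(x["p"],2),np.round(e),g[:2].round(4),"tool d",(M.T@(g-p))[:2].round(4))
E
python3 - <<'E'
from h import *
look("green_cap_jar",.1,2); snap("wrist","w2")
E
```

```text
8.5 [ 0.4212 -0.0597  0.2398] yaw 1.391
spot 0.66 [322. 170.] [ 0.4266 -0.0596] tool d [0.001  0.0054]
mask 0.75 [325. 185.  52.  62.] [ 0.426  -0.0559] tool d [0.0046 0.0041]
```

View pics/w2.png

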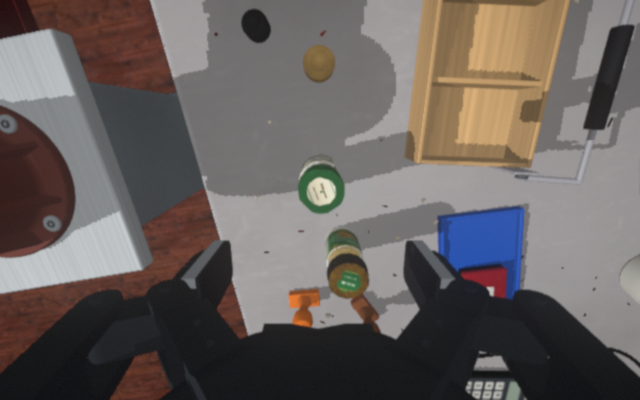

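{"name": "arm_command", "arguments": {
  "rows": [0.001, 0.005, 0.03, 0, 1, 0, 0, 0.04, 0, 1, 0, 0, 0.04, 0, 1, 0, 0, 0.042, 0, 1, 0, 0, 0, 0, 1, 0, 0, 0, 0, 0.3, 0, 0, 0, 0, 0.3, 0, 0, 0, 0, 0.3, 0, 0, 0, 0, 0.3, 0, 0, 0, 0, 0.3]
}}

```text
t: 9.7
position: [0.4298, -0.0607, 0.0919]
eef_rot: [2.408, 2.01, 0.005]
contact_force: [-0.7, -0.5, 6.2]
gripper_width: 0.51
grasp_force: 60.2
```

{"name": "arm_command", "arguments": {
  "rows": [0, 0, -0.03, 0, 0.3, 0, 0, -0.03, 0, 0.3, 0, 0, -0.03, 0, 0.3, 0.0253, 0.0292, 0, 0, 0.3, 0.0253, 0.0292, 0, 0, 0.3, 0.0253, 0.0292, 0, 0, 0.3, 0.0253, 0.0292, 0, 0, 0.3, 0.0253, 0.0292, 0, 0, 0.3, 0.0253, 0.0292, 0, 0, 0.3, 0, 0, 0, 0, 0.3, 0, 0, 0, 0, 0.3]
}}

```text
t: 10.8
position: [0.6275, 0.0583, 0.1797]
eef_rot: [2.41, 2.014, 0.001]
contact_force: [-0.6, -0.5, -1.0]
gripper_width: 0.509
grasp_force: 61.5
```

```bash
python3 - <<'E'
from h import *
s=arm.read_state(); print(s["t"],s["position"],s["contact_force"],s["gripper_width"])
C=cam("wrist"); snap("wrist","w3")
for n in("wrist",): print([ (i["p"],ray(C,*i["at"],0).round(3)) for i in arm.spot_point("jar_crate",n)[:1]])
C=cam("scene"); arm.get_image("scene")
print([(i["p"],ray(C,*i["at"],.09)) for i in arm.spot_point("green_cap_jar","scene")[:1]])
E
```

```text
10.8 [0.62749599 0.05831512 0.17971734] [-0.60218338 -0.51874768 -0.97729264] 0.5085274649037167
[]
[(0.59, array([0.62366315, 0.05499473, 0.09      ]))]
```

View pics/w3.png

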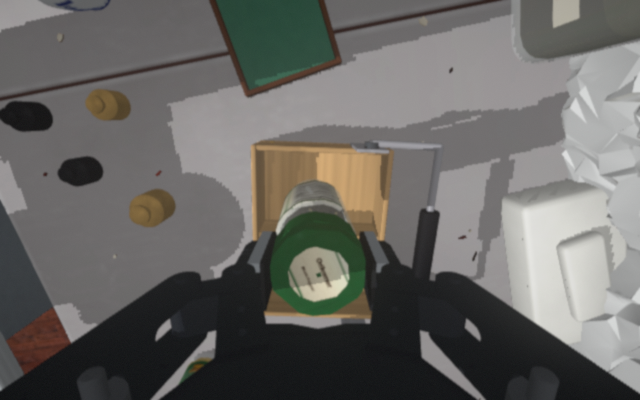

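{"name": "arm_command", "arguments": {
  "rows": [0, 0, 0.03, 0, 0.3, 0, 0, 0.03, 0, 0.3, 0, 0, 0.015, 0, 0.3, 0, 0, 0.007, 0, 0.3, 0, 0, 0, 0, 0.3]
}}

```text
t: 11.5
position: [0.6268, 0.0577, 0.0977]
eef_rot: [-2.413, -2.012, 0.0]
contact_force: [0.5, 0.1, -0.9]
gripper_width: 0.506
grasp_force: 61.4
```

{"name": "arm_command", "arguments": {
  "rows": [0, 0, 0, 0, 0.8, 0, 0, 0, 0, 0.8, 0, 0, 0, 0, 0.8, 0, 0, -0.02, 0, 0.8, 0, 0, -0.04, 0, 0.8, 0, 0, -0.04, 0, 0.8, 0, 0, -0.04, 0, 1, 0, 0, 0, 0, 1]
}}

```text
t: 12.3
position: [0.6317, 0.058, 0.2458]
eef_rot: [2.404, 2.006, 0.018]
contact_force: [0.6, 0.1, 1.3]
gripper_width: 1.002
grasp_force: 0.0
```

{"name": "arm_command", "arguments": {
  "rows": [-0.042, -0.0243, 0, 0, 1, -0.042, -0.0243, 0, 0, 1, -0.042, -0.0243, 0, 0, 1, -0.042, -0.0243, 0, 0, 1, -0.042, -0.0243, 0, 0, 1, -0.042, -0.0243, 0, 0, 1, 0, 0, 0, 0, 1, 0, 0, 0, 0, 1]
}}

```text
t: 13.1
position: [0.4379, -0.1646, 0.2367]
eef_rot: [2.415, 2.009, 0.001]
contact_force: [0.1, 0.7, -0.3]
gripper_width: 0.999
grasp_force: 0.0
```

```bash
python3 - <<'E'
from h import *
look("brown_cap_jar",.1,2)
C=cam("scene"); arm.get_image("scene")
print([(i["p"],i["at"],ray(C,*i["at"],.005)) for i in arm.spot_point("green_cap_jar","scene")[:2]])
E
```

```text
13.1 [ 0.4379 -0.1646  0.2367] yaw 1.388
spot 0.64 [315. 171.] [ 0.4346 -0.1636] tool d [ 0.0003 -0.0035]
mask 0.84 [316. 183.  43.  57.] [ 0.4384 -0.1575] tool d [ 0.0069 -0.0009]
[(0.66, [334.6, 197.9], array([0.62645142, 0.06443337, 0.005     ]))]
```

{"name": "arm_command", "arguments": {
  "rows": [0.002, -0.002, 0.03, 0, 1, 0, 0, 0.04, 0, 1, 0, 0, 0.04, 0, 1, 0, 0, 0.038, 0, 1, 0, 0, 0, 0, 1, 0, 0, 0, 0, 0.3, 0, 0, 0, 0, 0.3, 0, 0, 0, 0, 0.3, 0, 0, 0, 0, 0.3, 0, 0, 0, 0, 0.3]
}}

```text
t: 14.35
position: [0.439, -0.1627, 0.0918]
eef_rot: [2.408, 2.01, 0.003]
contact_force: [-0.9, 0.3, 6.8]
gripper_width: 0.498
grasp_force: 60.5
```

{"name": "arm_command", "arguments": {
  "rows": [0, 0, -0.03, 0, 0.3, 0, 0, -0.03, 0, 0.3, 0, 0, -0.03, 0, 0.3, 0.0268, 0.0247, 0, 0, 0.3, 0.0268, 0.0247, 0, 0, 0.3, 0.0268, 0.0247, 0, 0, 0.3, 0.0268, 0.0247, 0, 0, 0.3, 0.0268, 0.0247, 0, 0, 0.3, 0.0268, 0.0247, 0, 0, 0.3, 0, 0, 0, 0, 0.3, 0, 0, 0, 0, 0.3]
}}

```text
t: 15.45
position: [0.6117, -0.0295, 0.1794]
eef_rot: [2.41, 2.014, -0.0]
contact_force: [-0.2, 0.6, -1.8]
gripper_width: 0.497
grasp_force: 61.5
```

{"name": "arm_command", "arguments": {
  "rows": [0, 0, 0.03, 0, 0.3, 0, 0, 0.03, 0, 0.3, 0, 0, 0.015, 0, 0.3, 0, 0, 0.007, 0, 0.3, 0, 0, 0, 0, 0.3]
}}

```text
t: 15.95
position: [0.611, -0.0305, 0.0977]
eef_rot: [-2.413, -2.012, 0.001]
contact_force: [1.1, 0.0, -1.8]
gripper_width: 0.492
grasp_force: 61.4
```

{"name": "arm_command", "arguments": {
  "rows": [0, 0, 0, 0, 0.8, 0, 0, 0, 0, 0.8, 0, 0, 0, 0, 0.8, 0, 0, -0.02, 0, 0.8, 0, 0, -0.04, 0, 0.8, 0, 0, -0.04, 0, 0.8, 0, 0, -0.04, 0, 1, 0, 0, 0, 0, 1]
}}

```text
t: 16.75
position: [0.6161, -0.0306, 0.2457]
eef_rot: [2.403, 2.005, 0.016]
contact_force: [0.6, 0.1, 1.4]
gripper_width: 0.999
grasp_force: 0.0
```

{"name": "arm_command", "arguments": {
  "rows": [-0.038, -0.016, 0, 0, 0.8, -0.038, -0.016, 0, 0, 0.8, -0.038, -0.016, 0, 0, 0.8, -0.038, -0.016, 0, 0, 0.8, -0.038, -0.016, 0, 0, 0.8, -0.038, -0.016, 0.02, 0, 0.8, -0.038, -0.016, 0.02, 0, 0.8, 0, 0, 0.02, 0, 0.8, 0, 0, 0, 0, 0.8, 0, 0, 0, 0, 0.8]
}}

```text
t: 17.75
position: [0.4534, -0.2711, 0.1764]
eef_rot: [-2.411, -2.012, 0.0]
contact_force: [-0.1, -0.2, 0.6]
gripper_width: 0.799
grasp_force: 0.0
```

```bash
python3 - <<'E'
from h import *
look("stamp",.055,2); snap("wrist","w4")
C=cam("scene"); arm.get_image("scene")
for o in("green_cap_jar","brown_cap_jar"): print(o,[(i["p"],i["at"],ray(C,*i["at"],.005)) for i in arm.spot_point(o,"scene")[:2]])
E
```

```text
17.75 [ 0.4534 -0.2711  0.1764] yaw 1.391
spot 0.73 [241. 168.] [ 0.3739 -0.2416] tool d [ 0.0146 -0.0833]
spot 0.72 [321. 180.] [ 0.4559 -0.2712] tool d [0.0003 0.0027]
mask 0.91 [232. 176.  52.  38.] [ 0.3795 -0.2377] tool d [ 0.0195 -0.0785]
mask 0.76 [320. 189.  39.  53.] [ 0.4544 -0.2678] tool d [0.0034 0.0005]
green_cap_jar [(0.64, [336.3, 200.2], array([0.62209915, 0.05368786, 0.005     ])), (0.4, [439.8, 260.4], array([ 0.62125579, -0.24628069,  0.005     ]))]
brown_cap_jar [(0.94, [357.0, 218.7], array([ 0.6021476 , -0.03623498,  0.005     ]))]
```

View pics/w4.png

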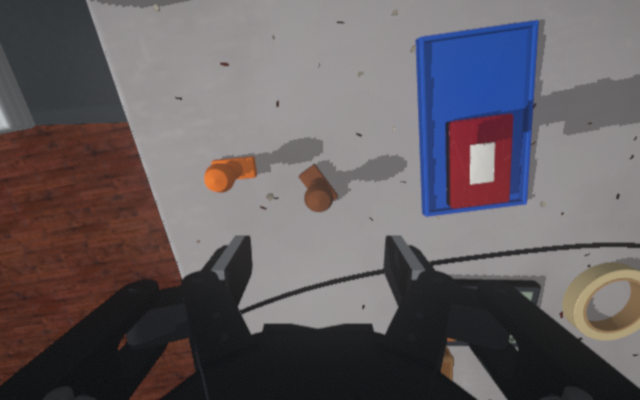

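The brown stamp's knob is at (318,200) and the orange one is at (220,177). The blue tray's corners are at (418,40), (540,22), (527,203) and (423,214).

```bash
python3 - <<'E'
from h import *
C=cam("wrist")
q=[ray(C,*p,.012)[:2].round(4) for p in((418,40),(540,22),(423,214),(527,203))]; print(q,np.mean(q,0))
print(ray(C,318,200,.06), ray(C,318,200,.069))
E
```

```text
[array([ 0.5703, -0.154 ]), array([ 0.6819, -0.1591]), array([ 0.5606, -0.3261]), array([ 0.672 , -0.3337])] [ 0.6212   -0.243225]
[ 0.45334977 -0.27611994  0.06      ] [ 0.4537946  -0.27353839  0.069     ]
```

{"name": "arm_command", "arguments": {
  "rows": [0.001, 0.002, 0.04, 0, 0.8, 0, 0, 0.04, 0, 0.8, 0, 0, 0.04, 0, 0.8, 0, 0, 0.013, 0, 0.8, 0, 0, 0, 0, 0.8, 0, 0, 0, 0, 0.1, 0, 0, 0, 0, 0.1, 0, 0, 0, 0, 0.1, 0, 0, 0, 0, 0.1, 0, 0, 0, 0, 0.1, 0, 0, 0, 0, 0.1]
}}

```text
t: 19.2
position: [0.4573, -0.2721, 0.0464]
eef_rot: [2.409, 2.01, 0.002]
contact_force: [0.1, 1.1, 5.9]
gripper_width: 0.271
grasp_force: 58.4
```

{"name": "arm_command", "arguments": {
  "rows": [0, 0, -0.025, 0, 0.1, 0, 0, -0.025, 0, 0.1, 0.0208, 0.0304, 0, 0, 0.1, 0.0208, 0.0304, 0, 0, 0.1, 0.0208, 0.0304, 0, 0, 0.1, 0.0208, 0.0304, 0, 0, 0.1, 0.0208, 0.0304, 0, 0, 0.1, 0, 0, 0, 0, 0.1, 0, 0, 0, 0, 0.1]
}}

```text
t: 20.1
position: [0.6245, -0.1954, 0.0944]
eef_rot: [2.41, 2.014, -0.0]
contact_force: [0.5, 0.1, -0.8]
gripper_width: 0.269
grasp_force: 59.0
```

```bash
python3 - <<'E'
from h import *
s=arm.read_state(); print(s["t"],s["position"],s["contact_force"],s["gripper_width"])
im=snap("wrist","w5"); im2=snap("scene","s5")
cv2.imwrite("pics/w5c.png",np.hstack([im[0:400,250:550,::-1],cv2.resize(im2[170:320,360:510,::-1],(400,400))]))
E
```

```text
20.1 [ 0.62450763 -0.1953951   0.09444899] [ 0.47793646  0.09250919 -0.77724005] 0.26907999919179854
```

View pics/w5c.png

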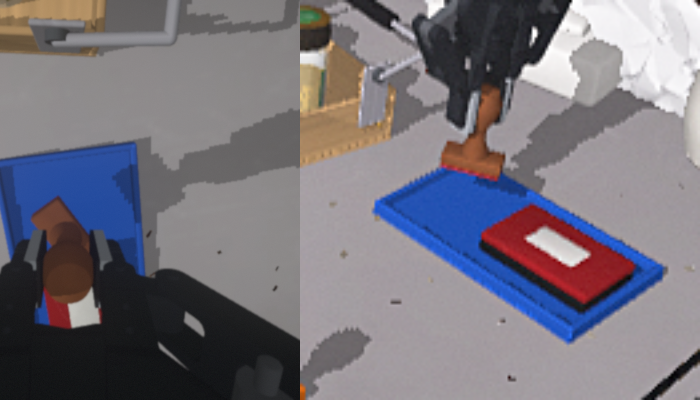

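{"name": "arm_command", "arguments": {
  "rows": [0, 0, 0.02, 0, 0.1, 0, 0, 0.015, 0, 0.1, 0, 0, 0.0085, 0, 0.1, 0, 0, 0, 0, 0.1, 0, 0, 0, 0, 0.6, 0, 0, 0, 0, 0.6, 0, 0, 0, 0, 0.6, 0, 0, -0.03, 0, 0.6, 0, 0, -0.04, 0, 0.6, 0, 0, -0.04, 0, 0.6]
}}

```text
t: 21.2
position: [0.623, -0.1955, 0.1603]
eef_rot: [-2.411, -2.011, 0.002]
contact_force: [0.2, -0.0, 0.1]
gripper_width: 0.601
grasp_force: 0.0
```

{"name": "arm_command", "arguments": {
  "rows": [0, 0, -0.04, 0, 0.8, 0.0278, -0.0276, -0.03, 0, 0.8, 0.0278, -0.0276, 0, 0, 0.8, 0.0278, -0.0276, 0, 0, 0.8, 0.0278, -0.0276, 0, 0, 0.8, 0.0278, -0.0276, 0, 0, 0.8, 0.0278, -0.0276, 0, 0, 0.8, 0.0278, -0.0276, 0.03, 0, 0.8, 0.0278, -0.0276, 0.03, 0, 0.8, 0, 0, 0, 0, 0.8, 0, 0, 0, 0, 0.8]
}}

```text
t: 22.3
position: [0.4452, 0.0631, 0.1693]
eef_rot: [-2.409, -2.015, 0.003]
contact_force: [0.0, -0.4, 0.5]
gripper_width: 0.798
grasp_force: 0.0
```

```bash
python3 - <<'E'
from h import *
look("large_weight",.025,2); im=snap("wrist","w6")
look("small_weight",.02,3)
C=cam("scene"); im2=snap("scene","s6")
print([(i["p"],i["at"],ray(C,*i["at"],.004)) for i in arm.spot_point("stamp","scene")[:2]])
cv2.imwrite("pics/w6c.png",np.hstack([im[0:400,100:500,::-1],cv2.resize(im2[150:310,310:470,::-1],(400,400))]))
E
```

```text
22.3 [0.4452 0.0631 0.1693] yaw 1.393
spot 0.83 [320. 180.] [0.4469 0.0646] tool d [0.0019 0.0017]
mask 0.6 [319. 186.  32.  40.] [0.4468 0.066 ] tool d [0.0033 0.0013]
22.5 [0.4487 0.0617 0.1721] yaw 1.39
spot 0.93 [205.  85.] [0.3568 0.1783] tool d [ 0.098 -0.112]
spot 0.84 [285.  71.] [0.4376 0.1766] tool d [ 0.1109 -0.0322]
spot 0.58 [249. 142.] [0.386  0.1157] tool d [ 0.0418 -0.0721]
mask 0.8 [197.  81.  37.  32.] [0.357  0.1767] tool d [ 0.0965 -0.1115]
mask 0.77 [245. 145.  34.  36.] [0.3864 0.1161] tool d [ 0.0422 -0.0717]
mask 0.71 [284.  72.  34.  36.] [0.4375 0.1727] tool d [ 0.1071 -0.0315]
[(0.74, [421.5, 252.1], array([ 0.61615841, -0.20577672,  0.004     ])), (0.67, [346.5, 321.7], array([ 0.36718535, -0.24369139,  0.004     ]))]
```

View pics/w6c.png

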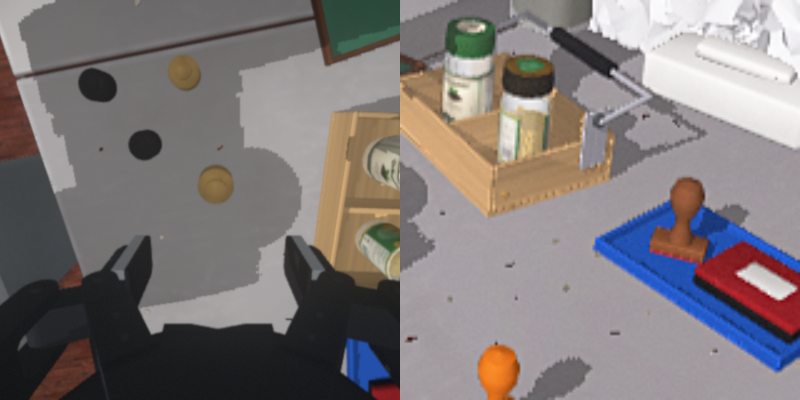

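{"name": "arm_command", "arguments": {
  "rows": [0.002, 0.001, 0.04, 0, 0.8, 0, 0, 0.04, 0, 0.8, 0, 0, 0.04, 0, 0.8, 0, 0, 0.02, 0, 0.8, 0, 0, 0.011, 0, 0.8, 0, 0, 0, 0, 0.8, 0, 0, 0, 0, 0.1, 0, 0, 0, 0, 0.1, 0, 0, 0, 0, 0.1, 0, 0, 0, 0, 0.1, 0, 0, 0, 0, 0.1]
}}

```text
t: 23.85
position: [0.4493, 0.0644, 0.0213]
eef_rot: [2.41, 2.012, 0.003]
contact_force: [-0.9, -0.0, 4.8]
gripper_width: 0.389
grasp_force: 59.3
```

{"name": "arm_command", "arguments": {
  "rows": [0, 0, -0.03, 0, 0.1, 0, 0, -0.035, 0, 0.1, 0, 0, -0.035, 0, 0.1, 0.0292, 0.0234, 0, 0, 0.1, 0.0292, 0.0234, 0, 0, 0.1, 0.0292, 0.0234, 0, 0, 0.1, 0.0292, 0.0234, 0, 0, 0.1, 0.0292, 0.0234, 0, 0, 0.1, 0.0292, 0.0234, 0, 0, 0.1, 0, 0, 0, 0, 0.1, 0, 0, 0, 0, 0.1]
}}

```text
t: 24.95
position: [0.6175, 0.212, 0.1195]
eef_rot: [2.411, 2.014, -0.0]
contact_force: [0.9, 0.2, -1.5]
gripper_width: 0.39
grasp_force: 60.6
```

```bash
python3 - <<'E'
from h import *
s=arm.read_state(); print(s["t"],s["position"],s["contact_force"],s["gripper_width"])
im=snap("wrist","w7"); C=cam("wrist")
print([(i["p"],i["at"],ray(C,*i["at"],0)) for i in arm.spot_point("weight_tray","wrist")[:1]])
E
```

```text
24.95 [0.61745718 0.21204763 0.11947075] [ 0.9259917   0.22284752 -1.54568844] 0.38969680119699535
[]
```

View pics/w7.png

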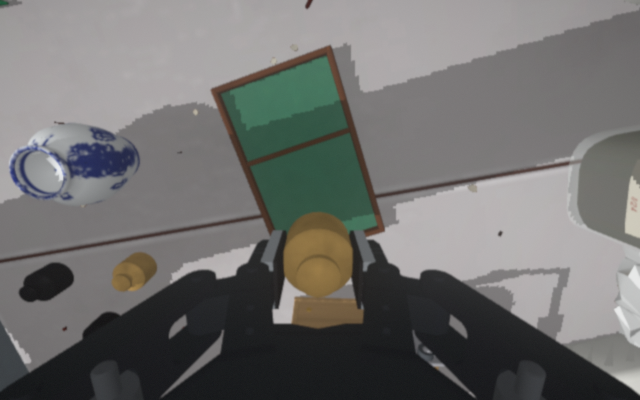

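```bash
python3 - <<'E'
from h import *
C=cam("wrist")
for p in((212,90),(330,47),(383,230),(247,162),(352,129)): print(p,ray(C,*p,.012)[:2].round(4))
E
```

```text
(212, 90) [0.5503 0.3121]
(330, 47) [0.646  0.3255]
(383, 230) [0.6673 0.1717]
(247, 162) [0.5634 0.2523]
(352, 129) [0.6533 0.263 ]
```

{"name": "arm_command", "arguments": {
  "rows": [0, 0, 0.035, 0, 0.1, 0, 0, 0.03, 0, 0.1, 0, 0, 0.02, 0, 0.1, 0, 0, 0.008, 0, 0.1, 0, 0, 0, 0, 0.1, 0, 0, 0, 0, 0.6, 0, 0, 0, 0, 0.6, 0, 0, 0, 0, 0.6, 0, 0, -0.03, 0, 0.6, 0, 0, -0.04, 0, 0.6, 0, 0, -0.04, 0, 0.6, 0, 0, -0.04, 0, 0.6]
}}

```text
t: 26.25
position: [0.6173, 0.2116, 0.1782]
eef_rot: [2.412, 2.013, 0.001]
contact_force: [-0.2, 0.3, -0.4]
gripper_width: 0.598
grasp_force: 0.0
```

{"name": "arm_command", "arguments": {
  "rows": [-0.0173, -0.0423, 0, 0, 0.7, -0.0173, -0.0423, 0, 0, 0.7, -0.0173, -0.0423, 0, 0, 0.7, -0.0173, -0.0423, 0, 0, 0.7, 0, 0, 0, 0, 0.7, 0, 0, 0, 0, 0.7]
}}

```text
t: 26.85
position: [0.4376, 0.1737, 0.1765]
eef_rot: [2.411, 2.013, 0.002]
contact_force: [1.3, 0.5, 1.1]
gripper_width: 0.702
grasp_force: 0.0
```

```bash
python3 - <<'E'
from h import *
look("small_weight",.02,3)
C=cam("scene"); arm.get_image("scene")
print([(i["p"],i["at"],ray(C,*i["at"],.004)) for i in arm.spot_point("large_weight","scene")[:2]])
E
```

```text
26.85 [0.4376 0.1737 0.1765] yaw 1.391
spot 0.76 [316. 182.] [0.4356 0.1732] tool d [-0.0009 -0.0021]
spot 0.7 [282. 237.] [0.3852 0.116 ] tool d [-0.0662 -0.0415]
spot 0.65 [241. 190.] [0.3522 0.1791] tool d [-0.01   -0.0853]
mask 0.95 [317. 185.  28.  30.] [0.4375 0.1752] tool d [ 0.0013 -0.0006]
mask 0.93 [240. 194.  30.  29.] [0.3564 0.1791] tool d [-0.0093 -0.0811]
mask 0.76 [280. 244.  26.  34.] [0.386 0.119] tool d [-0.0631 -0.0412]
[]
```

{"name": "arm_command", "arguments": {
  "rows": [0, -0.001, 0.04, 0, 0.7, 0, 0, 0.04, 0, 0.7, 0, 0, 0.04, 0, 0.7, 0, 0, 0.025, 0, 0.7, 0, 0, 0.015, 0, 0.7, 0, 0, 0, 0, 0.7, 0, 0, 0, 0, 0.05, 0, 0, 0, 0, 0.05, 0, 0, 0, 0, 0.05, 0, 0, 0, 0, 0.05, 0, 0, 0, 0, 0.05]
}}

```text
t: 28.2
position: [0.4392, 0.1744, 0.018]
eef_rot: [2.411, 2.012, 0.005]
contact_force: [-1.1, 0.9, 6.4]
gripper_width: 0.3
grasp_force: 59.4
```

{"name": "arm_command", "arguments": {
  "rows": [0, 0, -0.03, 0, 0.05, 0, 0, -0.035, 0, 0.05, 0, 0, -0.035, 0, 0.05, 0.0284, 0.0288, 0, 0, 0.05, 0.0284, 0.0288, 0, 0, 0.05, 0.0284, 0.0288, 0, 0, 0.05, 0.0284, 0.0288, 0, 0, 0.05, 0.0284, 0.0288, 0, 0, 0.05, 0, 0, 0, 0, 0.05, 0, 0, 0, 0, 0.05]
}}

```text
t: 29.2
position: [0.6042, 0.2879, 0.1152]
eef_rot: [-2.411, -2.013, 0.003]
contact_force: [-0.7, -0.7, -1.7]
gripper_width: 0.301
grasp_force: 59.6
```

{"name": "arm_command", "arguments": {
  "rows": [0, 0, 0.035, 0, 0.05, 0, 0, 0.03, 0, 0.05, 0, 0, 0.02, 0, 0.05, 0, 0, 0.007, 0, 0.05, 0, 0, 0, 0, 0.05, 0, 0, 0, 0, 0.5, 0, 0, 0, 0, 0.5, 0, 0, 0, 0, 0.5, 0, 0, -0.03, 0, 0.5, 0, 0, -0.04, 0, 0.5, 0, 0, -0.04, 0, 0.5, 0, 0, -0.04, 0, 0.5]
}}

```text
t: 30.4
position: [0.6046, 0.2879, 0.1763]
eef_rot: [2.412, 2.013, 0.001]
contact_force: [-0.2, -0.2, 0.9]
gripper_width: 0.499
grasp_force: 0.0
```

{"name": "arm_command", "arguments": {
  "rows": [-0.03, -0.01, -0.03, 0, 0.5, -0.03, -0.01, -0.03, 0, 0.5, -0.03, -0.01, -0.03, 0, 0.5, 0, 0, 0, 0, 0.5, 0, 0, 0, 0, 0.5]
}}

```text
t: 30.9
position: [0.5596, 0.2047, 0.2661]
eef_rot: [2.412, 2.011, 0.006]
contact_force: [0.5, -0.2, -0.1]
gripper_width: 0.499
grasp_force: 0.0
```

```bash
python3 - <<'E'
from h import *
C=cam("wrist"); im=snap("wrist","w9")
for o,z in(("large_weight",.004),("small_weight",.004),("weight_tray",0)): print(o,[(round(i["p"],2),np.round(i["at"]),ray(C,*i["at"],z)[:2].round(3)) for i in arm.spot_point(o,"wrist")[:3]])
S=cam("side"); i2=snap("side","s9")
for o,z in(("stamp",.004),("desk_tray",0),("porcelain_jar",0),("green_cap_jar",.005),("brown_cap_jar",.005)): print(o,[(round(i["p"],2),np.round(i["at"]),ray(S,*i["at"],z)[:2].round(3)) for i in arm.spot_point(o,"side")[:2]])
cv2.imwrite("pics/w9c.png",np.hstack([im[0:400,150:550,::-1],cv2.resize(i2[130:340,220:420,::-1],(380,400))]))
E
```

```text
large_weight [(0.6, array([358., 158.]), array([0.616, 0.209]))]
small_weight [(0.87, array([338.,  97.]), array([0.603, 0.291])), (0.8, array([213., 247.]), array([0.385, 0.116])), (0.62, array([181., 207.]), array([0.357, 0.184]))]
weight_tray [(0.78, array([349., 132.]), array([0.611, 0.244]))]
stamp [(0.69, array([290., 235.]), array([0.621, 0.052])), (0.59, array([374., 169.]), array([ 0.376, -0.244]))]
desk_tray [(0.91, array([296., 172.]), array([ 0.62 , -0.235]))]
porcelain_jar [(0.76, array([365., 307.]), array([0.446, 0.27 ])), (0.39, array([290., 224.]), array([0.623, 0.004]))]
green_cap_jar [(0.7, array([288., 237.]), array([0.626, 0.061]))]
brown_cap_jar [(0.77, array([298., 213.]), array([ 0.606, -0.033]))]
```

View pics/w9c.png

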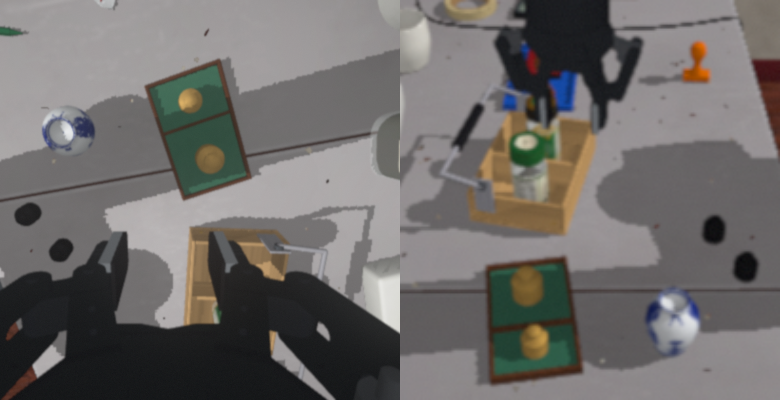

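The crop shows both weights standing in their bays, the jars in the crate, the bail folded over and the porcelain jar where it was. The earlier scene crop showed the stamp upright beside the ink pad, so I'm handing the job in.

```bash
python3 -c "
from rig import arm
print(arm.finish_job())"
```

```text
the job is handed in; nothing more can be done
None
```

I handed the job in at about 31 s of robot time. In the last pictures the bail is swung over, a jar stands in each crate bay, both brass weights are in their tray bays, the stamp stands beside the ink pad, and the porcelain jar is where it was. The hand-in gave no verdict.

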